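# Gauge the heater hole of a block calorimeter

### The arm

A 6-joint arm with a two-finger parallel gripper is mounted at the origin on the work surface. World frame = base frame: x ahead of the robot, y to its left, z up, the work surface at z = 0. Lengths are in mm, angles in rad, forces in N, time in s.
With the tool pointing down it reaches from about 275 to 750 mm from the base axis. Payload 10.2 kg.
Tool frame: the origin (TCP) lies between the finger pads; the fingertips stand 17 mm ahead of it and the grasp point (between the pads) lies 2 mm behind it (tips_ahead is the distance from the TCP to the fingertips, in mm); z points along the fingers, y is the line along which they close (so a half turn about z gives the same grasp; the last joint's range is limited). The gripper opens to 85 mm and grips with 20 to 120 N. Pads are 22 mm wide; open, the fingers measure 114 mm over their backs; the gripper's body (76 mm by 85 mm) begins 54 mm behind the grasp point. The pads swing forward as they close: fully open they stand 13 mm farther back than shut.
Start: joints at [-1.517, 0.313, 1.498, -0, 1.331, -0.223], TCP at [143.458, -505.026, 248.294] pointing down, gripper open.
Joint ranges: [-2.94, 2.94], [-0.97, 2.17], [0.19, 2.56], [-1.23, 4.37], [0.02, 3.11], [-2.88, 2.88]. Speed limits (rad/s): [2.39, 2.39, 3.01, 3.14, 3.14, 3.14].

### API

Orientations are given as a unit quaternion [w, x, y, z].
In Python, from rig import sense, capture, finish_job, boxes_of, tips_ahead gives the robot as it stands.
- The arm moves only by the tool drive_tool, never from a script. Its argument "commands" is text: rows parted by semicolons, each of 7 numbers parted by spaces: the shift along the world's x, y, z in units of 0.1 m (1.0 is 0.1 m), then the turn, a rotation vector about the world's x, y, z in units of pi/4 rad (1.0 is pi/4 rad), then the opening in per cent of the stroke, from 0 (shut) to 100 (fully open). A call has 1 to 20 rows; each row shifts and turns the commanded pose from where the row before left it; what a row does not reach is not made up. A row lasts 1/12 s, in which the tool goes at most 41.7 mm and 7.16 degrees, less where a joint would pass 70% of its speed; a pose out of reach is approached as far as the arm can. A call with a number of a shift or a turn outside -1 to 1 is refused whole. A call with a gripper value outside its range is refused whole. The fingers move at their own pace and stop on an object; "force" is the grip in N (left out, the last holds). Time passes only in rows, so rows that do not move let the fingers close. It gives the time, the measured TCP pose, the force, the opening and the grip force at its end, in the units of the state.
- sense(): the state, without advancing time (a new reading comes with each control period).
- capture(name): name is "side" or "top" or "wrist"; returns a dict with "pixels" (480x640x3 uint8, blue, green, red), "fov_y" (degrees; the focal length in pixels is half the picture's height over the tangent of half this angle, whatever the lens; pixels are square), "cx", "cy" (the principal point, pixels), "k1" (the pictures are not rectified: a ray, as slopes to the right and down, at radius r is drawn at 1 + k1 r^2 times it, then the intrinsics apply), "position" and "attitude" of the camera in the world; the wrist camera has in their place "tool_from_camera" (4x4, takes a point from camera to tool coordinates, whose origin is the TCP and whose axes are the flange's). Camera axes: x right, y down, z forward; pixel columns grow to the right and rows downward; lengths in mm; the calibration is good to about 2 mm. A picture is of the moment at which its call begins: read the wrist's pose just before it. There is no depth.
- finish_job(): hands the job in; it is judged then, once.
Trained networks look in a picture, given as the dict that the camera call returned (one of the last four; its "shot" number tells which), for a name from the list of things; names that differ only in an ending like _2 or _b are one class to them, and where a whole thing is asked for, a point or a joint stands for the part that bears it (a point fixed in the world has none). Each returns a list of dicts, best first, with "confidence" (0 to 1); they miss things now and then, are a little off and sometimes report something else, mostly with a low value. They report only what shows in the picture. A call takes as long as a camera call. They do not tell look-alikes from the thing itself.
- boxes_of(picture, name): "position" ([column, row] in pixels, amid what is visible of it).
The state is a dict: "time_s": time; "joints": joint angles; "dq": joint speeds; "tau": joint torques, N m; "eef_pos": TCP position; "ee_rot": TCP orientation; "force": force on the tool from outside, world axes, zero at the start; "wrist_torque": the same for the moment, N m; "grip_width": opening from 0.0 (shut) to 1.0 (fully open); "grip_force": force on a finger pad.
Only numpy, scipy, OpenCV 4.12 (cv2) and the standard library are available. Lean on these libraries where they do the work, as an engineer would, in place of code of your own. Each camera call takes 0.05 s, during which the arm holds its last target. There are 200 camera calls.

### The job

Measure how deep the heater hole (the wide one in the middle) of the metal calorimeter block is: take the depth gauge out of its wooden rest by its grip, lower the rod into the hole so that the brass stop comes down on the block, and keep pushing gently, never hard, until the rod bottoms out. Keep it lightly pressed on the bottom for a good two seconds, then let go and leave the gauge standing upright in the hole, its rod on the bottom and its stop flat on the block, so that the class can read the depth. Leave the can, the beaker and the dropper bottle where they are.

Things in the scene. Friction and masses are not known exactly. Their poses are not given: they have to be found in the camera images.
- gauge_grip (a point): Centre of the depth gauge's black round grip (16 mm diameter, 44 mm long, standing upright). The gauge is a loose tool of about 0.16 kg, z up along its rod. A finger guard (28 mm disc, 5 mm thick) lies under the grip, its upper face 22 mm below this point. The steel rod (10 mm diameter, last 3 mm tapering to 6 mm) ends 132 mm below this point; ring marks every 5 mm
- gauge_tip (a point): The flat lower end of the gauge's rod, on its axis, 132 mm below gauge_grip. At the start the rod stands upright in the rest's hole, its tip 24 mm below the rest's top
- stop (a joint): How far the brass stop has slid up the gauge's rod from its lowest place, in m (0 to 0.058). The stop's flat underside is 25 mm plus this value above the rod's tip. Starts between 0.002 and 0.010. It grips the rod by friction: it takes about 3 N along the rod to slide it, and it stays where it is left, even under the gauge's own weight
- stop_foot (a point): Centre of the flat underside of the brass stop: a flange of 36 mm diameter, 5 mm thick, with a hub of 19 mm diameter above it (19 mm tall in all). z up along the rod
- heater_hole (a point): Centre of the mouth of the heater hole, level with the block's flat top, 99 mm above the bench. Vertical blind hole, 12.5 mm diameter, in the middle of the block. Its flat hard bottom (bore_floor) lies somewhere 45 to 63 mm down, cannot be seen and its position is not given. The soft metal marks easily: neither the top nor the hole's bottom may be pushed with more than 20 N
- block: The round aluminium calorimeter block, 76 mm diameter and 89 mm tall, fixed on a cork disc of 120 mm diameter and 10 mm thickness; it does not move. Origin on the bench under its centre, z up, x towards the small thermometer hole (8 mm diameter, too narrow for the rod, 18 mm from the centre)
- rest: The wooden rest in which the gauge stands at the start: block of 70 x 110 x 34 mm, fixed; gauge hole of 12 mm diameter and 24 mm depth in the middle. Origin on the bench under its centre, z up
- can: Red drink can, 66 mm diameter, 115 mm tall, standing loose; leave it alone. Origin at its underside
- beaker: Glass beaker, 68 mm diameter, 85 mm tall, standing loose; leave it alone. Origin at its underside
- dropper: Small amber bottle with black cap, 46 mm diameter, 95 mm tall, standing loose; leave it alone. Origin at its underside
Not all that is in view belongs to the job. What is meant by the rest is not blue or turquoise, and is the larger of those in its own colour.

How it is judged:
By the outcome, as a careful person would: the job done as asked, in the order asked, and still so for the second after the job is handed in, with the robot touching nothing.
It also fails if it takes over 50 s, if anything falls off the work surface, if the arm or the gripper's body presses on something with over 40 N, if the wrist force passes 120 N, or if a joint passes its speed limit or range.

## Working session

There is one attempt and no reset: what is moved stays moved. The work goes in short steps, Python scripts to look and compute and a tool call to move; the robot and the scene stay as the last step left them, time stands still between calls to the robot, and variables do not carry over. Pictures are saved under pics/ and viewed, at most 10 in all, crops included, and the job is handed in when it is done.

Besides the shell and the picture viewer there is one more tool, called as a command line: name --argument value ..., lists and objects as JSON in quotes. drive_tool: Moves the arm, as the interface text tells. Shifts and turns lie within -1 to 1; 1 stands for 0.1 m of shift or pi/4 rad of turn. Its arguments: {"type":"object","properties":{"commands":{"type":"string"},"force":{"type":"number"}},"required":["commands"]}

```bash
mkdir -p pics; cat > h.py <<'E'
import numpy as np, cv2
from rig import sense, capture, finish_job, boxes_of, tips_ahead
from scipy.spatial.transform import Rotation as R
def rot(q): 
    q=np.asarray(q,float)
    return q if q.shape==(3,3) else R.from_quat([q[1],q[2],q[3],q[0]]).as_matrix()
def cam(p,s=None):
    f=240/np.tan(np.radians(p["fov_y"])/2)
    if "position" in p: return f,rot(p["attitude"]),np.array(p["position"],float)
    T=np.array(p["tool_from_camera"]);W=rot(s["ee_rot"])
    return f,W@T[:3,:3],W@T[:3,3]+np.array(s["eef_pos"])
def ray(p,uv,s=None):
    f,A,c=cam(p,s)
    d=(np.array(uv,float)-[p["cx"],p["cy"]])/f;u=d.copy()
    for _ in range(20): u=d/(1+p["k1"]*(u@u))
    return c,A@np.array([u[0],u[1],1.])
def atz(p,uv,z,s=None):
    c,d=ray(p,uv,s); return c+d*(z-c[2])/d[2]
def proj(p,X,s=None):
    f,A,c=cam(p,s); v=A.T@(np.array(X,float)-c); u=v[:2]/v[2]
    return u*(1+p["k1"]*(u@u))*f+[p["cx"],p["cy"]]
def tri(rays):
    M=0;b=0
    for c,d in rays:
        d=d/np.linalg.norm(d);P=np.eye(3)-np.outer(d,d);M=M+P;b=b+P@c
    return np.linalg.solve(M,b)
E
python3 - <<'E'
from h import *
np.set_printoptions(precision=1,suppress=True)
s=sense();print(s,tips_ahead)
for n in("top","side"):
    p=capture(n);cv2.imwrite(f"pics/{n}0.png",p["pixels"]);print(n,p["position"],p["attitude"],p["fov_y"],p["k1"])
    for k,z in dict(gauge_grip=150,stop_foot=45,heater_hole=99,block=60,rest=34,can=60,beaker=45,dropper=50).items():
        for b in boxes_of(p,k)[:4]: print(k,np.array(b["position"]),round(b["confidence"],2),atz(p,b["position"],z))
E
```

```text
{'time_s': 0.0, 'joints': array([-1.5,  0.3,  1.5, -0. ,  1.3, -0.2]), 'dq': array([ 0., -0., -0., -0.,  0., -0.]), 'tau': array([ -0. , -41.2, -26. ,  -0. ,   0. ,  -0. ]), 'eef_pos': array([ 143.4, -504.8,  247.7]), 'ee_rot': array([-0. ,  1. ,  0.1,  0. ]), 'force': array([-0.1, -0.6, -0.3]), 'wrist_torque': array([-0. ,  0.1,  0. ]), 'grip_force': 0.0, 'grip_width': 0.9990656465238726} 17.0
top [415.3  81.3 943.8] [ 0.1 -0.7  0.7 -0. ] 52.01760386562665 -0.13769515464786705
gauge_grip [307.2 232.7] 0.79 [557.1 140.6 150. ]
stop_foot [312.2 238.6] 0.76 [564.6 139.2  45. ]
heater_hole [473.1 224.3] 0.92 [ 576.4 -146.5   99. ]
block [471.8 224. ] 0.88 [ 584.4 -154.7   60. ]
rest [319.4 355.6] 0.92 [350.5 128.2  34. ]
rest [176.9 226.6] 0.78 [594.3 401.9  34. ]
rest [246.5 290.8] 0.74 [469.8 263.3  34. ]
rest [319.5 237.7] 0.59 [567.9 126.2  34. ]
can [382.5 142.9] 0.71 [743.1   4.4  60. ]
can [312.2 232.1] 0.25 [574.2 138.2  60. ]
beaker [392.6 303. ] 0.95 [443.8  -6.   45. ]
dropper [215.9 171.1] 0.75 [698.4 323.8  50. ]
side [ 498.  -514.9  637.9] [-0.4  0.9 -0.   0. ] 57.98650114845856 0.029905247273831752
gauge_grip [330.  234.3] 0.8 [566.1  88.4 150. ]
stop_foot [331.4 261. ] 0.68 [574.5 132.   45. ]
heater_hole [357.5 397.6] 0.62 [ 573.  -201.2   99. ]
heater_hole [436.4 295.1] 0.25 [734.1 -28.   99. ]
block [375.  209.4] 0.66 [690.9 280.4  60. ]
block [361.3 403.8] 0.64 [ 582.3 -188.4   60. ]
rest [219.9 280.3] 0.88 [351.5 108.9  34. ]
rest [282.1 236.2] 0.87 [476.  235.3  34. ]
rest [328.4 271.8] 0.69 [566.4 112.6  34. ]
rest [325.1 197. ] 0.59 [585.9 380.6  34. ]
can [434.3 295.6] 0.98 [747.1   6.4  60. ]
beaker [270.4 315.6] 0.81 [451.4  -0.2  45. ]
dropper [374.4 207.2] 0.6 [694.4 303.   50. ]
```

View pics/top0.png

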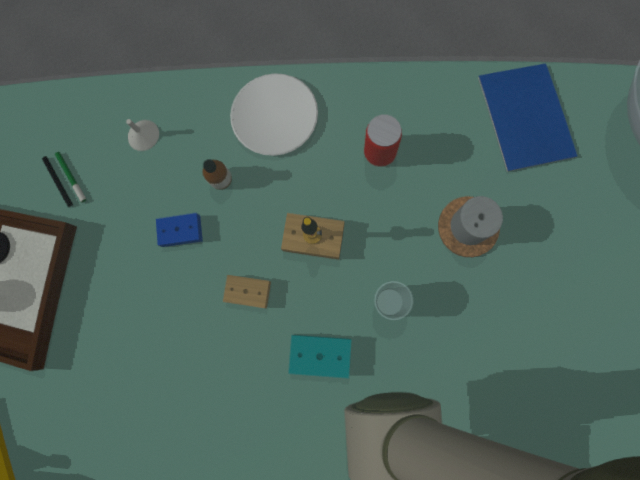

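View pics/side0.png

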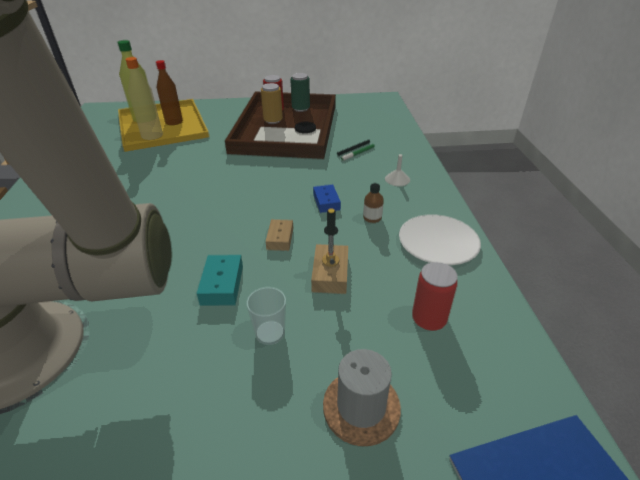

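```bash
python3 - <<'E'
from h import *
np.set_printoptions(precision=1,suppress=True)
t=capture("top");q=capture("side")
T=[[307.2,232.7],[473.1,224.3]];S=[[330,234.3],[357.5,397.6]]
for a,b in zip(T,S): 
    X=tri([ray(t,a),ray(q,b)]);print(X,proj(t,X)-a,proj(q,X)-b)
E
```

```text
[569.  144.2 104.2] [-0.1 -2. ] [-1.8  0.4]
[ 585.1 -163.7   35.5] [0.1 1.7] [ 2.1 -0.5]
```

The top view shows the gauge in the larger wooden rest, with its grip at about (308,227) and the block holes at (480,216) and (475,224). In the side view the grip is at (331,222), the block's top centre hole is at (365,370), and the small hole is at (353,365).

```bash
python3 - <<'E'
from h import *
np.set_printoptions(precision=1,suppress=True)
t=capture("top");q=capture("side")
print(atz(t,[308,227],142),atz(q,[331,222],142))
print(atz(t,[480,216],99),atz(q,[365,370],99),atz(t,[475,224],99),atz(q,[353,365],99))
a=cv2.resize(t["pixels"][190:270,270:350],(400,400),interpolation=3)
b=cv2.resize(q["pixels"][200:280,290:370],(400,400),interpolation=3)
c=cv2.resize(t["pixels"][190:250,440:520],(400,300),interpolation=3)
d=cv2.resize(q["pixels"][345:405,325:405],(400,300),interpolation=3)
cv2.imwrite("pics/c.png",cv2.resize(np.vstack([np.hstack([a,b]),np.hstack([c,d])]),(686,600)))
print(rot(sense()["ee_rot"])); print(np.array(capture("wrist")["tool_from_camera"]))
E
```

```text
[568.2 139.8 142. ] [573.1 135.1 142. ]
[ 591.  -159.8   99. ] [ 590.2 -160.1   99. ] [ 576.8 -150.    99. ] [ 574.4 -150.4   99. ]
[[ 1.   0.3  0. ]
 [ 0.3 -1.  -0. ]
 [ 0.   0.  -1. ]]
[[   0.    -1.    -0.3   72.8]
 [   1.     0.    -0.    -0.4]
 [   0.    -0.3    1.  -124.6]
 [   0.     0.     0.     1. ]]
```

View pics/c.png

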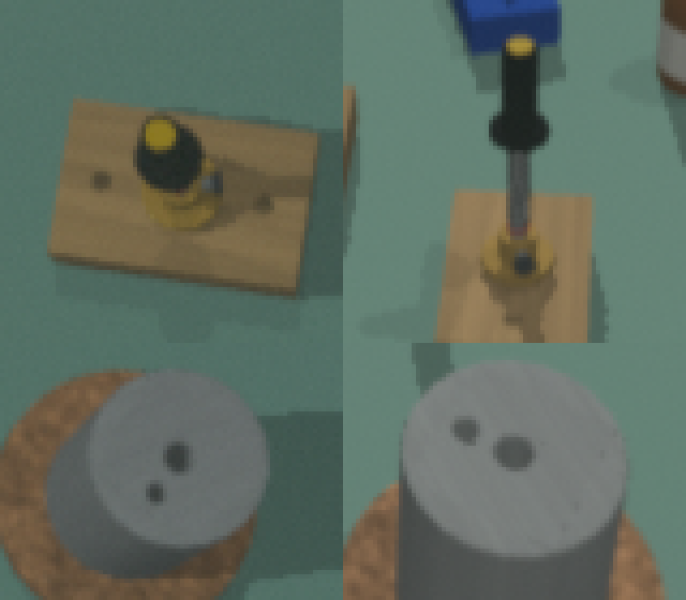

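The crops confirm the wide hole is the central one, at top (481.3,216.6) and side (364.9,370.7). The yellow cap of the gauge is at top (307.3,221.3) and side (331.0,210.5). I'm moving above the gauge.

drive_tool --commands "0.21 0.32 0.03 0 0 0 100;0.21 0.32 0.03 0 0 0 100;0.21 0.32 0.03 0 0 0 100;0.21 0.32 0.03 0 0 0 100;0.21 0.32 0.03 0 0 0 100;0.21 0.32 0.03 0 0 0 100;0.21 0.32 0.03 0 0 0 100;0.21 0.32 0.03 0 0 0 100;0.21 0.32 0.03 0 0 0 100;0.21 0.32 0.03 0 0 0 100;0.21 0.32 0.03 0 0 0 100;0.21 0.32 0.03 0 0 0 100;0.21 0.32 0.03 0 0 0 100;0.21 0.32 0.03 0 0 0 100;0.21 0.32 0.03 0 0 0 100;0.21 0.32 0.03 0 0 0 100;0.21 0.32 0.03 0 0 0 100;0.21 0.32 0.03 0 0 0 100;0.21 0.32 0.03 0 0 0 100;0.21 0.32 0.03 0 0 0 100" --force 40

```text
time_s: 2.82
eef_pos: [564.1, 136.9, 308.4]
ee_rot: [0.0, 0.99, 0.138, 0.0]
force: [0.8, -0.7, 0.2]
grip_width: 0.999
grip_force: 0.0
```

```bash
python3 - <<'E'
from h import *
np.set_printoptions(precision=1,suppress=True)
s=sense();p=capture("wrist");print(s["eef_pos"],rot(s["ee_rot"]),s["joints"],s["dq"])
t=capture("top");q=capture("side")
X=tri([ray(t,[307.3,221.3]),ray(q,[331.0,210.5])]);print("cap",X,atz(t,[307.3,221.3],165),atz(q,[331,210.5],165))
X=tri([ray(t,[481.3,216.6]),ray(q,[364.9,370.7])]);print("hole",X,atz(t,[481.3,216.6],99),atz(q,[364.9,370.7],99))
for b in boxes_of(p,"gauge_grip")[:3]: print(b,atz(p,b["position"],142,s))
print(proj(p,[569,139,142],s))
cv2.imwrite("pics/w1.png",p["pixels"])
E
```

```text
[564.1 136.9 308.4] [[ 1.   0.3  0. ]
 [ 0.3 -1.  -0. ]
 [ 0.   0.  -1. ]] [ 0.   0.4  1.2 -0.   1.5  1.3] [ 0.7  0.8 -1.2 -0.   0.4  0.7]
cap [573.2 139.2 165.8] [573.2 139.3 165. ] [573.4 140.4 165. ]
hole [ 589.7 -161.8   99.9] [ 589.9 -162.1   99. ] [ 589.9 -161.2   99. ]
{'position': [318.0, 200.4], 'confidence': 0.61} [582.  145.9 142. ]
{'position': [168.3, 18.8], 'confidence': 0.56} [676.5 280.1 142. ]
[322.  218.8]
```

View pics/w1.png

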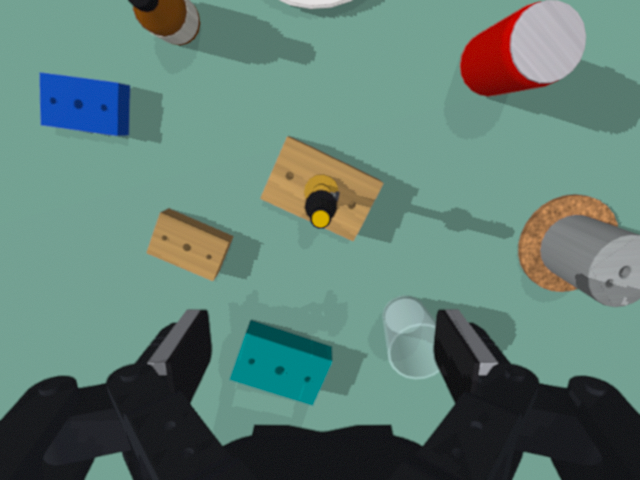

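The wrist view shows the cap at (320,219) and the guard and stop just behind it. It was taken while the arm was still settling. The top and side rays agree on (573,139.5), so I'm descending partway and checking again.

drive_tool --commands "0.05 0.03 -0.2 0 0 0 100;0.05 0.02 -0.3 0 0 0 100;0 0 -0.3 0 0 0 100;0 0 0 0 0 0 100;0 0 0 0 0 0 100;0 0 0 0 0 0 100"

```text
time_s: 3.52
eef_pos: [573.9, 139.3, 230.6]
ee_rot: [0.0, 0.99, 0.138, 0.001]
force: [0.6, 0.2, -0.2]
grip_width: 0.999
grip_force: 0.0
```

```bash
python3 - <<'E'
from h import *
np.set_printoptions(precision=1,suppress=True)
s=sense();p=capture("wrist");print(s["eef_pos"],s["dq"],s["force"])
im=p["pixels"].astype(int);u=proj(p,[573.2,139.5,166],s);print("pred",u)
hsv=cv2.cvtColor(p["pixels"],cv2.COLOR_BGR2HSV)
m=cv2.inRange(hsv,(22,150,150),(35,255,255));n,l,st,ce=cv2.connectedComponentsWithStats(m)
for i in range(1,n):
    if st[i,4]>60: print(ce[i],st[i],atz(p,ce[i],166,s))
cv2.imwrite("pics/w2.png",p["pixels"])
E
```

```text
[573.9 139.3 230.6] [ 0. -0. -0.  0. -0.  0.] [ 0.6  0.2 -0.2]
pred [322.3 273.8]
[311.2 265. ] [300 255  23  21 381] [576.3 146.5 166. ]
```

View pics/w2.png

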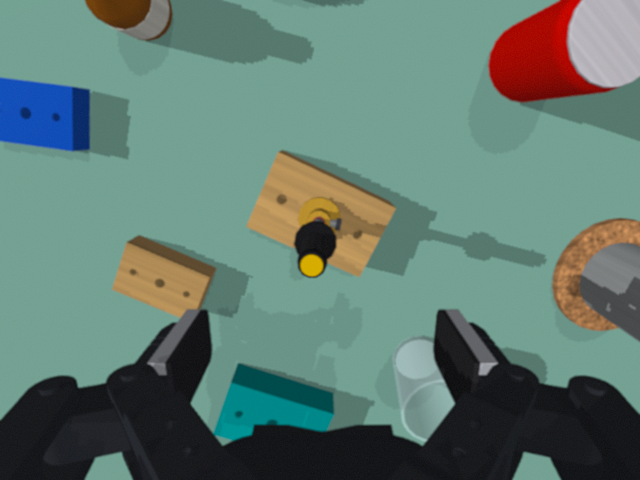

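The cap is at (311,265) in the wrist view, 7 mm in y away from the static cameras. I'm checking the wrist camera's bias against the finger midpoint and the rest.

```bash
python3 - <<'E'
from h import *
np.set_printoptions(precision=1,suppress=True)
s=sense();p=capture("wrist");t=capture("top");W=rot(s["ee_rot"]);print(W,p["cx"],p["cy"],p["k1"])
for z in (-11,4,17): print(z,[proj(p,W@np.array([0,y,z])+s["eef_pos"],s) for y in(-42,0,42)])
print("rest wrist",atz(p,[281,199],34,s),atz(p,[357,234],34,s),"corners",[atz(p,c,34,s)[:2] for c in([285,152],[396,208],[362,275],[248,227])])
f=4.2875
print("rest top",atz(t,[270+101/f,190+181/f],34),atz(t,[270+264/f,190+203/f],34),[atz(t,[270+a/f,190+b/f],34)[:2] for a,b in([75,100],[317,130],[298,285],[50,255])])
for n in("can","beaker","block"):
    for b in boxes_of(p,n)[:1]: print(n,b,atz(p,b["position"],50,s))
E
```

```text
[[ 1.   0.3  0. ]
 [ 0.3 -1.   0. ]
 [ 0.   0.  -1. ]] 322.1975486967422 243.55194973437597 -0.05743070266040705
-11 [array([200.5, 351.6]), array([323.5, 352.3]), array([446.5, 351.8])]
4 [array([212.3, 329.7]), array([323.4, 330.2]), array([434.4, 329.8])]
17 [array([220.9, 313.8]), array([323.3, 314.2]), array([425.7, 314. ])]
rest wrist [579.9 177.8  34. ] [568.2 106.8  34. ] corners [array([618.6, 184.2]), array([599.2,  81.6]), array([533.1,  91.1]), array([548.5, 199.3])]
rest top [579.2 175.1  34. ] [568.2 103.5  34. ] [array([615.9, 186.7]), array([600.4,  79.8]), array([531.9,  89.2]), array([546.7, 197.5])]
can {'position': [571.9, 52.9], 'confidence': 0.7} [751.1  -4.9  50. ]
beaker {'position': [416.1, 388.1], 'confidence': 0.58} [443.   10.2  50. ]
block {'position': [602.6, 276.7], 'confidence': 0.96} [ 594.4 -111.6   50. ]
```

Rest centre is about (574,140.5). The bias is small and closing will self-centre, so I'm descending and closing lightly.

drive_tool --commands "0 0.02 -0.3 0 0 0 100;0 0 -0.3 0 0 0 100;0 0 -0.27 0 0 0 100;0 0 0 0 0 0 100;0 0 0 0 0 0 50" --force 20

```text
time_s: 4.23
eef_pos: [573.3, 142.0, 141.4]
ee_rot: [-0.0, 0.99, 0.138, -0.001]
force: [0.2, 1.3, 0.9]
grip_width: 0.887
grip_force: 0.0
```

```bash
python3 - <<'E'
from h import *
s=sense();p=capture("wrist");print(s["eef_pos"],s["force"],s["grip_width"])
cv2.imwrite("pics/w3.png",np.hstack([p["pixels"][150:450,150:500]]))
E
```

```text
[573.34019619 141.97736944 141.35143289] [0.17832048 1.27811679 0.89445635] 0.8868876914207003
```

View pics/w3.png

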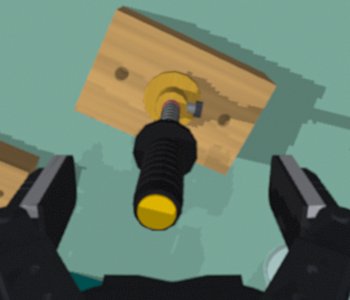

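The cap is at about (308,362), left of the tool axis. I'm working out the offset.

```bash
python3 - <<'E'
from h import *
np.set_printoptions(precision=1,suppress=True)
s=sense();p=capture("wrist");t=capture("top");q=capture("side")
hsv=cv2.cvtColor(p["pixels"],cv2.COLOR_BGR2HSV)
print("cap",atz(p,[308,362],166,s),"guard",atz(p,[315.5,300],120,s),"rodlow",atz(p,[321,262],60,s),"stop",atz(p,[321.5,244],44,s))
X=s["eef_pos"]; print(proj(p,[573.5,140.5,166],s),proj(p,[573.5,140.5,120],s),proj(p,[573.5,140.5,44],s))
for n,c in(("top",t),("side",q)):
    for b in boxes_of(c,"stop_foot")[:2]: print(n,b,atz(c,b["position"],42))
E
```

```text
cap [577.  147.8 166. ] guard [576.7 146.1 120. ] rodlow [573.3 142.9  60. ] stop [579.1 144.3  44. ]
[327.7 376.8] [326.3 310.1] [325. 254.]
side {'position': [329.0, 262.5], 'confidence': 0.7} [569.5 131.2  42. ]
side {'position': [434.0, 296.7], 'confidence': 0.24} [753.5  20.   42. ]
```

drive_tool --commands "0.02 0.02 0.02 0 0 0 30;0 0 0 0 0 0 25;0 0 0 0 0 0 22;0 0 0 0 0 0 20;0 0 0 0 0 0 10;0 0 0 0 0 0 0;0 0 0 0 0 0 0;0 0 0 0 0 0 0" --force 20

```text
time_s: 5.2
eef_pos: [575.6, 143.8, 143.4]
ee_rot: [0.0, 0.99, 0.138, 0.0]
force: [0.7, -1.0, 1.3]
grip_width: 0.181
grip_force: 19.5
```

```bash
python3 - <<'E'
from h import *
s=sense();p=capture("wrist");print(s["eef_pos"],s["force"],s["wrist_torque"],s["grip_width"],s["grip_force"])
cv2.imwrite("pics/w4.png",p["pixels"][150:450,150:500])
E
```

```text
[575.58613341 143.79618745 143.40928492] [ 0.65762287 -1.020706    1.30364966] [-0.48921868 -0.13824729  0.01896594] 0.18098752176448088 19.508284628391266
```

View pics/w4.png

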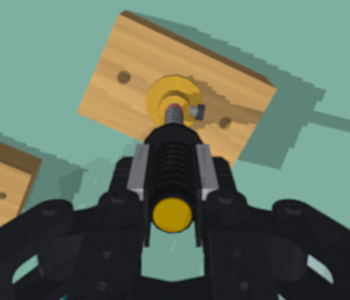

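The gauge is gripped with the cap centred at about (322,365), opening 15 mm and low side load. I'm firming the grip and lifting straight up.

drive_tool --commands "0 0 0 0 0 0 0;0 0 0 0 0 0 0;0 0 0.1 0 0 0 0;0 0 0.1 0 0 0 0;0 0 0.1 0 0 0 0;0 0 0.25 0 0 0 0;0 0 0.3 0 0 0 0;0 0 0.3 0 0 0 0;0 0 0.05 0 0 0 0;0 0 0 0 0 0 0" --force 60

```text
time_s: 6.08
eef_pos: [575.8, 144.4, 266.0]
ee_rot: [-0.0, 0.99, 0.138, 0.002]
force: [-0.3, -0.2, -2.6]
grip_width: 0.171
grip_force: 58.7
```

drive_tool --commands "-0.03 -0.15 0 0 0 0 0;-0.03 -0.32 0 0 0 0 0;-0.03 -0.38 0 0 0 0 0;-0.03 -0.38 0 0 0 0 0;-0.03 -0.38 0 0 0 0 0;-0.03 -0.38 0 0 0 0 0;-0.03 -0.38 0 0 0 0 0;-0.03 -0.38 0 0 0 0 0;-0.03 -0.32 -0.05 0 0 0 0;-0.02 -0.11 -0.1 0 0 0 0;0 0 0 0 0 0 0;0 0 0 0 0 0 0;0 0 0 0 0 0 0"

```text
time_s: 7.17
eef_pos: [546.5, -172.6, 248.0]
ee_rot: [-0.001, 0.99, 0.139, -0.0]
force: [-0.3, 0.4, -1.2]
grip_width: 0.173
grip_force: 58.8
```

```bash
python3 - <<'E'
from h import *
np.set_printoptions(precision=1,suppress=True)
s=sense();p=capture("wrist");print(s["eef_pos"],s["dq"],s["force"])
t=capture("top");q=capture("side")
E=s["eef_pos"]
for z in (166,120,90): print(z)
print("axis proj cap,stop z+ 32,51",[proj(p,E+np.array([0,0,d]),s) for d in(23,-104,-85)])
print("hole pred",proj(p,[589.9,-161.7,99],s))
for b in boxes_of(p,"heater_hole")[:3]: print(b,atz(p,b["position"],99,s))
a=p["pixels"][80:460,180:460]
b=cv2.resize(q["pixels"][280:400,290:400],(440,480),interpolation=3)
c=np.zeros((600,800,3),np.uint8);c[:380,:280]=a;c[:480,300:740]=b;cv2.imwrite("pics/w5.png",c)
cv2.imwrite("pics/w5f.png",p["pixels"]);cv2.imwrite("pics/t5f.png",t["pixels"]);cv2.imwrite("pics/s5f.png",q["pixels"])
E
```

```text
[ 546.5 -172.6  248. ] [ 0. -0. -0. -0. -0. -0.] [-0.3  0.4 -1.2]
166
120
90
axis proj cap,stop z+ 32,51 [array([323.5, 373.9]), array([323.2, 249.6]), array([323.2, 259.5])]
hole pred [325.2 169.7]
{'position': [326.0, 156.2], 'confidence': 0.82} [ 599.  -159.7   99. ]
```

View pics/w5.png

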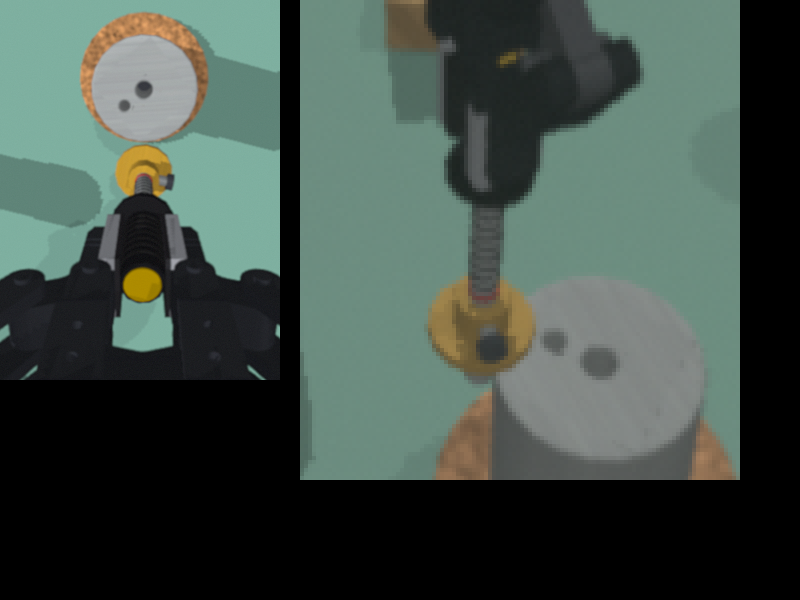

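In the wrist crop the hole is at full-frame (324,169), matching the prediction from the static cameras. The stop flange is at about (324,252), close to the tool axis. I'm fitting the ellipses to refine this and check for lean.

```bash
python3 - <<'E'
from h import *
np.set_printoptions(precision=2,suppress=True)
s=sense();p=capture("wrist");q=capture("side");t=capture("top");E=np.array(s["eef_pos"])
hsv=cv2.cvtColor(p["pixels"],cv2.COLOR_BGR2HSV)
m=cv2.inRange(hsv,(15,120,60),(35,255,255)); m[:, :270]=0;m[:,380:]=0
cs,_=cv2.findContours(m,0,cv2.CHAIN_APPROX_NONE)
for c in sorted(cs,key=cv2.contourArea)[-3:]:
    if cv2.contourArea(c)<100: continue
    x,y,w,h=cv2.boundingRect(c);print("yellow",x,y,w,h,cv2.fitEllipse(cv2.convexHull(c)))
    if w>45:  # flange: upper arc of the outer rim
        P=c[:,0,:];P=P[P[:,1]<y+0.55*h];print("rim",cv2.fitEllipse(P))
g=cv2.cvtColor(p["pixels"],cv2.COLOR_BGR2GRAY);r=g[150:190,305:345]
_,b=cv2.threshold(r,0,255,cv2.THRESH_BINARY_INV|cv2.THRESH_OTSU)
cs,_=cv2.findContours(b,0,cv2.CHAIN_APPROX_NONE)
c=max(cs,key=cv2.contourArea);e=cv2.fitEllipse(c);u=np.array(e[0])+[305,150];print("hole",u,e[1],atz(p,u,99,s))
for j in(2,6,10):
    z=-133.4+30+j;f=[proj(p,E+[18*np.cos(a),18*np.sin(a),z],s) for a in np.linspace(0,6.28,40)]
    print("flange pred",j,cv2.fitEllipse(np.array(f,np.float32)))
print("cap pred",proj(p,E+[0,0,22.6],s))
def sp(d,c): return proj(c,E+[0,0,d])
print("side axis: guard,rod,foot,tip",[sp(d,q) for d in(-23,-40,-70,-100,-133.4)])
# rod midline in side view
G=cv2.cvtColor(q["pixels"],cv2.COLOR_BGR2GRAY)
for y in(333,338,343,348,352): print(y,G[y,326:348])
E
```

```text
yellow 302 347 40 35 ((322.0035095214844, 364.2003479003906), (35.04136657714844, 40.110984802246094), 90.08085632324219)
yellow 296 225 55 52 ((323.11846923828125, 251.88772583007812), (54.53413009643555, 55.046085357666016), 70.81658172607422)
rim ((323.4677734375, 241.29241943359375), (30.587963104248047, 55.663787841796875), 90.85485076904297)
hole [322.63 169.27] (16.398849487304688, 17.147668838500977) [ 589.98 -160.4    99.  ]
flange pred 2 ((322.9624328613281, 250.32907104492188), (55.46521759033203, 58.240116119384766), 89.71483612060547)
flange pred 6 ((322.9730224609375, 252.3225555419922), (56.28385543823242, 59.194435119628906), 89.71910095214844)
flange pred 10 ((322.98394775390625, 254.38204956054688), (57.126163482666016, 60.18034744262695), 89.72303009033203)
cap pred [323.6  373.03]
side axis: guard,rod,foot,tip [array([337.37, 320.91]), array([337.11, 329.91]), array([336.69, 344.97]), array([336.3 , 359.06]), array([335.89, 373.73])]
333 [130 129 131 130 130 130 120  83  77  82  87  87  82  77  80 121 130 130
 131 131 130 131]
338 [129 129 129 130 130 128 108  73  79  87  89  90  86  83  87 123 129 129
 130 130 130 130]
343 [129 129 130 130 130 124  80  74  83  87  82  79  80  76 102 125 129 130
 130 130 130 130]
348 [130 129 130 129 130 126  83  80  84  80  81  86  81  75 121 129 130 130
 130 129 129 130]
352 [131 130 120 124 124 120  86  77  72  74  72  71  69  92 128 134 131 131
 131 129 129 130]
```

drive_tool --commands "0.1 0.03 0 0 0 0 0;0.14 0.04 0 0 0 0 0;0.14 0.04 0 0 0 0 0;0.06 0.01 0 0 0 0 0;0 0 0 0 0 0 0;0 0 0 0 0 0 0;0 0 0 0 0 0 0"

```text
time_s: 8.1
eef_pos: [590.0, -162.2, 248.3]
ee_rot: [-0.0, 0.99, 0.138, -0.0]
force: [-0.3, 0.0, -1.8]
grip_width: 0.172
grip_force: 58.8
```

```bash
python3 - <<'E'
from h import *
np.set_printoptions(precision=2,suppress=True)
s=sense();p=capture("wrist");q=capture("side");t=capture("top");E=np.array(s["eef_pos"]);print(E,s["force"])
print("axis side",[proj(q,E+[0,0,d]) for d in(-23,-70,-102,-133.4)],proj(q,[590,-161,99]),"top",[proj(t,E+[0,0,d]) for d in(-102,)],proj(t,[590,-161,99]))
b=cv2.resize(q["pixels"][310:410,315:415],(600,600),interpolation=3);cv2.imwrite("pics/s6.png",b)
E
```

```text
[ 589.96 -162.21  248.31] [-0.34  0.01 -1.77]
axis side [array([370.95, 311.79]), array([368.57, 335.83]), array([367.08, 350.85]), array([365.72, 364.64])] [364.95 370.55] top [array([489.03, 210.71])] [480.7  216.56]
```

View pics/s6.png

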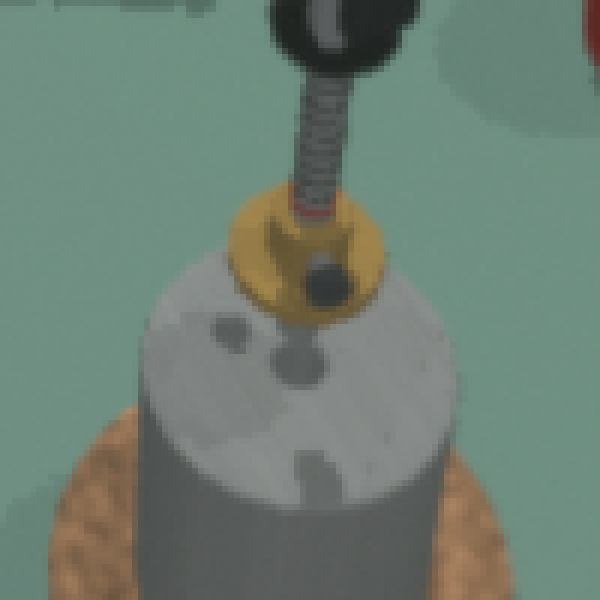

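The tip shows at (364.5,~366) just above the hole at (365,371). The gauge leans about 1.5–2°, with its top towards +x. I'm tilting the tool to straighten it and shifting to match.

drive_tool --commands "-0.02 0.01 0 0.01 -0.034 0 0;0 0 0 0 0 0 0;0 0 0 0 0 0 0;0 0 0 0 0 0 0"

```text
time_s: 8.58
eef_pos: [588.4, -161.2, 248.5]
ee_rot: [-0.002, 0.99, 0.138, 0.014]
force: [-0.4, 0.0, -1.2]
grip_width: 0.168
grip_force: 58.8
```

```bash
cat > m.py <<'E'
from h import *
np.set_printoptions(precision=2,suppress=True)
s=sense();q=capture("side");E=np.array(s["eef_pos"]);print(E,s["force"],rot(s["ee_rot"])[:,2])
hsv=cv2.cvtColor(q["pixels"],cv2.COLOR_BGR2HSV);m=cv2.inRange(hsv,(15,110,50),(35,255,255))
R0=m[330:375,345:390]
cs,_=cv2.findContours(R0,0,cv2.CHAIN_APPROX_NONE);c=max(cs,key=cv2.contourArea)
e=cv2.fitEllipse(cv2.convexHull(c));f=np.array(e[0])+[345,330];print("flange",f,e[1:],atz(q,f,E[2]-102))
k=(hsv[...,2]<55).astype(np.uint8)[300:330,350:395]
for y in range(312,345,3): 
    g=hsv[y,355:385,2].astype(int); d=np.where(g<(60 if y<324 else 105))[0]; d=d+355; print(y,d.min() if len(d) else None,d.max() if len(d) else None,end=' | ')
print()
print("hole px",proj(q,[590,-161,99]))
for y in range(360,378,2): print(y,hsv[y,358:373,2])
E
python3 m.py
```

```text
[ 588.39 -161.16  248.47] [-0.41  0.04 -1.2 ] [ 0.03  0.01 -1.  ]
flange [366.3  350.46] ((21.837106704711914, 25.356542587280273), 102.70037841796875) [ 588.98 -161.61  146.47]
312 360 381 | 315 360 379 | 318 363 378 | 321 367 372 | 324 365 372 | 327 365 372 | 330 365 371 | 333 364 371 | 336 364 371 | 339 364 371 | 342 364 370 | 
hole px [364.95 370.55]
360 [117 110 107 107 109 110 107 105 105 101  93  96 107 111 107]
362 [137 136 135 131 100  98 103 104 103 102 102 105 109 117 120]
364 [131 130 135 135 119 103  98  97  95  96 109 130 137 136 138]
366 [129 130 129 127 122 121 120 121 125 129 133 135 136 136 137]
368 [128 127 112  98  92  92  95  95  94  98 110 129 134 130 134]
370 [127 121 100  91  91  92  94  92  91  89  91 114 130 136 135]
372 [130 126 120 100  92  92  93  93  92  89  97 123 135 135 136]
374 [129 129 128 126 123 115 109 107 113 119 131 137 137 137 136]
376 [128 128 129 129 134 137 140 139 140 138 136 137 137 137 137]
```

The gauge is now upright and the tip column matches the hole (365.0 against 364.5). I'm lowering the tip into the mouth slowly.

drive_tool --commands "0 0 -0.04 0 0 0 0;0 0 -0.04 0 0 0 0;0 0 -0.03 0 0 0 0;0 0 -0.02 0 0 0 0;0 0 -0.02 0 0 0 0;0 0 -0.02 0 0 0 0;0 0 -0.02 0 0 0 0"

```text
time_s: 9.22
eef_pos: [588.5, -161.0, 229.1]
ee_rot: [-0.002, 0.99, 0.138, 0.014]
force: [-0.7, 1.0, -1.7]
grip_width: 0.17
grip_force: 58.8
```

drive_tool --commands "0 0 -0.02 0 0 0 0;0 0 -0.02 0 0 0 0;0 0 -0.02 0 0 0 0;0 0 -0.02 0 0 0 0;0 0 0 0 0 0 0"

```text
time_s: 9.63
eef_pos: [588.3, -161.0, 220.8]
ee_rot: [-0.002, 0.99, 0.138, 0.013]
force: [1.0, -0.6, -1.6]
grip_width: 0.172
grip_force: 58.8
```

```bash
python3 m.py | head -3
```

```text
[ 588.33 -160.97  220.8 ] [ 1.04 -0.65 -1.64] [ 0.03  0.01 -1.  ]
flange [364.96 362.67] ((21.791770935058594, 24.570316314697266), 109.5479965209961) [ 588.76 -161.6   118.8 ]
312 358 384 | 315 358 384 | 318 359 384 | 321 360 380 | 324 358 381 | 327 358 380 | 330 359 378 | 333 361 376 | 336 364 371 | 339 364 370 | 342 363 370 |
```

No resistance with the tip about 11 mm in. Continuing.

drive_tool --commands "0 0 -0.03 0 0 0 0;0 0 -0.03 0 0 0 0;0 0 -0.03 0 0 0 0;0 0 -0.03 0 0 0 0;0 0 -0.02 0 0 0 0;0 0 -0.02 0 0 0 0;0 0 0 0 0 0 0"

```text
time_s: 10.27
eef_pos: [588.4, -161.0, 205.0]
ee_rot: [-0.002, 0.99, 0.138, 0.014]
force: [1.3, 0.0, -1.0]
grip_width: 0.171
grip_force: 59.1
```

drive_tool --commands "0 0 -0.02 0 0 0 0;0 0 -0.02 0 0 0 0;0 0 -0.02 0 0 0 0;0 0 -0.02 0 0 0 0;0 0 -0.02 0 0 0 0;0 0 -0.02 0 0 0 0;0 0 0 0 0 0 0"

```text
time_s: 10.85
eef_pos: [588.4, -161.1, 192.9]
ee_rot: [-0.002, 0.99, 0.138, 0.014]
force: [-0.6, -0.6, -1.6]
grip_width: 0.17
grip_force: 58.9
```

```bash
python3 m.py | head -2; python3 - <<'E'
from h import *
np.set_printoptions(precision=2,suppress=True)
q=capture("side");t=capture("top")
print([ (z,proj(q,[590,-161.3,z])) for z in(99,104,109,118,135)])
for b in boxes_of(q,"stop_foot")[:2]+boxes_of(t,"stop_foot")[:2]: print(b)
hsv=cv2.cvtColor(q["pixels"],cv2.COLOR_BGR2HSV);m=cv2.inRange(hsv,(15,110,50),(35,255,255))
ys,xs=np.where(m[335:390,340:395]);print("yellow rows",ys.min()+335,ys.max()+335,"cols",xs.min()+340,xs.max()+340)
E
```

```text
[ 588.44 -161.08  192.85] [-0.56 -0.62 -1.58] [ 0.03  0.01 -1.  ]
flange [364.28 368.86] ((20.85456085205078, 24.20723533630371), 99.37908172607422) [ 590.9  -152.79   90.85]
[(99, array([364.99, 370.74])), (104, array([365.19, 368.67])), (109, array([365.4 , 366.58])), (118, array([365.77, 362.76])), (135, array([366.5 , 355.35]))]
{'position': [364.1, 371.8], 'confidence': 0.71}
yellow rows 359 389 cols 353 391
```

The flange sits on the block (upper face about z 104), so the stop has already slid. I'm easing down with a lower grip force and watching the force.

drive_tool --commands "0 0 -0.01 0 0 0 0;0 0 -0.01 0 0 0 0;0 0 -0.01 0 0 0 0" --force 25

```text
time_s: 11.35
eef_pos: [588.5, -161.0, 190.5]
ee_rot: [-0.002, 0.99, 0.138, 0.014]
force: [0.0, 0.1, 0.8]
grip_width: 0.174
grip_force: 59.1
```

drive_tool --commands "0 0 -0.008 0 0 0 0;0 0 -0.008 0 0 0 0;0 0 -0.008 0 0 0 0"

```text
time_s: 11.6
eef_pos: [588.5, -161.0, 187.9]
ee_rot: [-0.002, 0.99, 0.138, 0.014]
force: [-0.1, 1.3, 2.1]
grip_width: 0.17
grip_force: 59.1
```

The sliding force shows now, at about +3 N. Continuing in small steps.

drive_tool --commands "0 0 -0.008 0 0 0 0;0 0 -0.008 0 0 0 0;0 0 -0.008 0 0 0 0"

```text
time_s: 11.85
eef_pos: [588.5, -161.0, 185.4]
ee_rot: [-0.002, 0.99, 0.138, 0.014]
force: [-1.1, 0.5, 0.8]
grip_width: 0.168
grip_force: 59.1
```

drive_tool --commands "0 0 -0.008 0 0 0 0;0 0 -0.008 0 0 0 0"

```text
time_s: 12.02
eef_pos: [588.5, -161.0, 183.8]
ee_rot: [-0.002, 0.99, 0.138, 0.014]
force: [-1.6, 1.5, 2.2]
grip_width: 0.167
grip_force: 59.1
```

drive_tool --commands "0 0 -0.007 0 0 0 0;0 0 -0.007 0 0 0 0;0 0 -0.007 0 0 0 0"

```text
time_s: 12.27
eef_pos: [588.5, -161.0, 181.7]
ee_rot: [-0.002, 0.99, 0.138, 0.014]
force: [-0.3, 0.1, 1.3]
grip_width: 0.172
grip_force: 59.1
```

drive_tool --commands "0 0 -0.007 0 0 0 0;0 0 -0.007 0 0 0 0;0 0 -0.007 0 0 0 0"

```text
time_s: 12.52
eef_pos: [588.6, -161.1, 180.1]
ee_rot: [-0.002, 0.99, 0.138, 0.014]
force: [-1.8, 1.8, 8.3]
grip_width: 0.166
grip_force: 59.7
```

The force has risen, so the rod is probably on the bottom. I'm holding to confirm.

drive_tool --commands "0 0 0 0 0 0 0;0 0 0 0 0 0 0;0 0 0 0 0 0 0;0 0 0 0 0 0 0"

```text
time_s: 12.85
eef_pos: [588.6, -161.1, 180.2]
ee_rot: [-0.002, 0.99, 0.138, 0.014]
force: [-1.3, 1.2, 4.8]
grip_width: 0.17
grip_force: 59.5
```

drive_tool --commands "0 0 -0.005 0 0 0 0;0 0 0 0 0 0 0;0 0 0 0 0 0 0"

```text
time_s: 13.1
eef_pos: [588.7, -161.1, 180.1]
ee_rot: [-0.002, 0.99, 0.138, 0.014]
force: [-2.2, 1.9, 7.4]
grip_width: 0.174
grip_force: 59.8
```

drive_tool --commands "-0.006 0.005 -0.003 0 0 0 0;0 0 0 0 0 0 0;0 0 0 0 0 0 0;0 0 0 0 0 0 0"

```text
time_s: 13.43
eef_pos: [588.4, -161.0, 180.1]
ee_rot: [-0.001, 0.99, 0.138, 0.015]
force: [0.2, 0.9, 9.2]
grip_width: 0.166
grip_force: 59.8
```

The rod is bottomed: z stays fixed with no side load. Holding for over two seconds.

drive_tool --commands "0 0 0 0 0 0 0;0 0 0 0 0 0 0;0 0 0 0 0 0 0;0 0 0 0 0 0 0;0 0 0 0 0 0 0;0 0 0 0 0 0 0;0 0 0 0 0 0 0;0 0 0 0 0 0 0;0 0 0 0 0 0 0;0 0 0 0 0 0 0;0 0 0 0 0 0 0;0 0 0 0 0 0 0;0 0 0 0 0 0 0;0 0 0 0 0 0 0;0 0 0 0 0 0 0;0 0 0 0 0 0 0;0 0 0 0 0 0 0;0 0 0 0 0 0 0;0 0 0 0 0 0 0;0 0 0 0 0 0 0"

```text
time_s: 15.1
eef_pos: [588.4, -161.0, 180.1]
ee_rot: [-0.001, 0.99, 0.138, 0.015]
force: [-1.0, 0.9, 8.4]
grip_width: 0.174
grip_force: 59.8
```

drive_tool --commands "0 0 0 0 0 0 0;0 0 0 0 0 0 0;0 0 0 0 0 0 0;0 0 0 0 0 0 0;0 0 0 0 0 0 0;0 0 0 0 0 0 0;0 0 0 0 0 0 0;0 0 0 0 0 0 0;0 0 0 0 0 0 0;0 0 0 0 0 0 0;0 0 0 0 0 0 0;0 0 0 0 0 0 0;0 0 0 0 0 0 0;0 0 0 0 0 0 0;0 0 0 0 0 0 0"

```text
time_s: 16.35
eef_pos: [588.4, -160.9, 180.1]
ee_rot: [-0.001, 0.99, 0.138, 0.015]
force: [-1.5, 0.9, 8.1]
grip_width: 0.167
grip_force: 59.8
```

drive_tool --commands "0 0 0.006 0 0 0 0;0 0 0.005 0 0 0 0;0 0 0 0 0 0 0;0 0 0 0 0 0 25;0 0 0 0 0 0 35;0 0 0 0 0 0 60;0 0 0 0 0 0 60;0 0 0 0 0 0 60;0 0 0 0 0 0 60"

```text
time_s: 17.1
eef_pos: [587.8, -160.5, 179.9]
ee_rot: [-0.002, 0.99, 0.138, 0.014]
force: [-0.7, -0.7, -0.2]
grip_width: 0.601
grip_force: 0.0
```

```bash
python3 - <<'E'
from h import *
s=sense();p=capture("wrist");q=capture("side");print(s["eef_pos"],s["force"],s["grip_width"])
c=np.zeros((480,800,3),np.uint8);c[:,:400]=p["pixels"][:,120:520];c[:400,400:]=cv2.resize(q["pixels"][300:400,315:415],(400,400),interpolation=3);cv2.imwrite("pics/f.png",c)
E
```

```text
[ 587.81965672 -160.52522351  179.87842988] [-0.67411901 -0.71983329 -0.18408231] 0.6007510339845815
```

View pics/f.png

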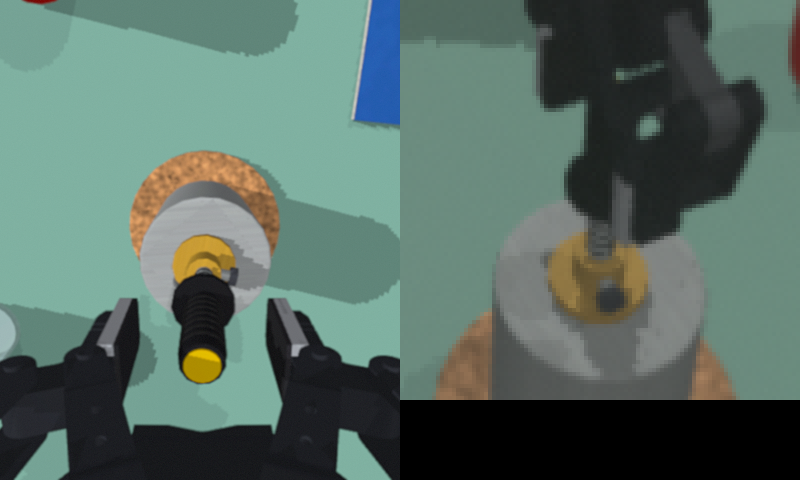

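The gauge stands upright with its stop flat on the block, cap at crop (203,365), clear of both fingers. Retreating straight up.

drive_tool --commands "0 0 0.05 0 0 0 60;0 0 0.1 0 0 0 60;0 0 0.2 0 0 0 60;0 0 0.3 0 0 0 60;0 0 0.3 0 0 0 60;0 0 0.2 0 0 0 60;0 0 0 0 0 0 60;0 0 0 0 0 0 60;0 0 0 0 0 0 60"

```text
time_s: 17.95
eef_pos: [587.6, -160.4, 294.4]
ee_rot: [-0.002, 0.99, 0.138, 0.013]
force: [-0.4, 0.5, -0.7]
grip_width: 0.598
grip_force: 0.0
```

```bash
python3 - <<'E'
from h import *
np.set_printoptions(precision=1,suppress=True)
s=sense();q=capture("side");print(s["eef_pos"],s["force"],s["time_s"])
hsv=cv2.cvtColor(q["pixels"],cv2.COLOR_BGR2HSV);m=cv2.inRange(hsv,(15,110,50),(35,255,255))
n,l,st,ce=cv2.connectedComponentsWithStats(m[300:385,340:390]);
for i in range(1,n):
    if st[i,4]>15: print(st[i],ce[i]+[340,300])
print("pred upright flange/cap",[proj(q,[590,-161,z]) for z in(104,202)])
E
```

```text
[ 587.6 -160.4  294.4] [-0.4  0.5 -0.7] 17.95
[23 20 10  7 58] [367.8 323.1]
[ 13  59  24  21 301] [363.4 369. ]
pred upright flange/cap [array([365.2, 368.5]), array([369.6, 323.3])]
```

```bash
python3 -c "
from rig import finish_job
print(finish_job())"
```

```text
the job is handed in; nothing more can be done
None
```

The depth gauge is standing in the heater hole with its rod on the bottom and its stop down on the block. I held it there for about 3 s under roughly 8–11 N, then let go and handed the job in at about 18 s; my estimate of the hole depth is 52 mm.

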